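Sweep the concrete chips off the banker board into the waste tray

ROBOT

A 6-joint arm with a two-finger parallel gripper is mounted at the origin on the work surface. World frame = base frame: x ahead of the robot, y to its left, z up, the work surface at z = 0. Lengths are in m, angles in rad, forces in N, time in s.
With the tool pointing down it reaches from about 0.3 to 0.875 m from the base axis. Payload 6.4 kg.
Tool frame: the origin (TCP) lies midway between the tips of the shut fingers; the grasp point (between the pads) lies 19 mm behind it (ctrl.tcp_to_grasp is the distance from the TCP to the grasp point, in m); z points along the fingers, y is the direction in which the jaws open and shut (so a half turn about z gives the same grasp; the last joint's range is limited). The gripper opens to 85 mm and grips with 20 to 120 N. Pads are 22 mm wide; open, the fingers measure 114 mm over their backs; the gripper's body (76 mm by 85 mm) begins 54 mm behind the grasp point. The pads swing forward as they close: fully open they stand 13 mm farther back than shut.
Start: joints at [-1.493, 0.181, 1.607, -0, 1.354, -0.206], TCP at [0.161, -0.552, 0.231] pointing down, gripper open.
Joint ranges: [-2.99, 2.99], [-0.89, 2.07], [0.3, 2.58], [-1.14, 4.28], [0, 2.63], [-3.12, 3.12]. Speed limits (rad/s): [2.57, 2.57, 3.01, 3.14, 3.14, 3.14].

INTERFACE

Orientations are given as a unit quaternion [w, x, y, z].
In Python, from bench import monitor, imaging, order, spotter, ctrl gives the robot as it stands.
- The arm moves only by the shell command python3 -m pendant 'ROWS'. ROWS is JSON, a list that holds one entry, the list of rows, each a list of 5 numbers: the shift along the world's x, y, z in mm, then the turn about the world's z in degrees, then the finger opening in mm, from 0 to 85.4. A call has 1 to 8 rows; each row shifts and turns the commanded pose from where the row before left it; what a row does not reach is not made up. A row lasts 1/8 s, in which the tool goes at most 62.5 mm and 10.7 degrees, less where a joint would pass 70% of its speed; a pose out of reach is approached as far as the arm can. A call with a gripper value outside its range is refused whole. The fingers move at their own pace and stop on an object; the grip force is fixed at half the most. Time passes only in rows, so rows that do not move let the fingers close. It gives the time, the measured TCP pose, the force and the opening at its end, in the units of the state.
- monitor.get_obs(): the state, without advancing time (a new reading comes with each control period).
- imaging.camera(name): name is "scene" or "top" or "wrist"; returns a dict with "img" (480x640x3 uint8, red, green, blue), "vfov" (degrees; the focal length in pixels is half the picture's height over the tangent of half this angle, whatever the lens; pixels are square), "cx", "cy" (the principal point, pixels), "origin" and "orientation" of the camera in the world. Camera axes: x right, y down, z forward; pixel columns grow to the right and rows downward; lengths in m; the calibration is good to about 2 mm. A picture is of the moment at which its call begins. There is no depth.
- order.hand_in(): hands the job in, once; it reports no verdict.
Trained networks look in the newest picture that a camera, given by its name, has taken for a name from the list of things; names that differ only in an ending like _2 or _b are one class to them, and where a whole thing is asked for, a point or a joint stands for the part that bears it (a point fixed in the world has none). Each returns a list of dicts, best first, with "confidence" (0 to 1); they miss things now and then, are a little off and sometimes report something else, mostly with a low value. They report only what shows in the picture. A call takes as long as a camera call.
- spotter.recognise(camera, thing): "at" ([x, y, z] in m, in the coordinates of the camera as it stood for that picture, good to about 4 mm: the middle of the surface that is visible of it).
- spotter.tip_of(camera, thing): "at" ([x, y, z] in m, in the coordinates of the camera as it stood for that picture, good to about 4 mm: a listed point, or the origin of a listed thing).
The state is a dict: "time_s": time; "q": joint angles; "dq": joint speeds; "joint_efforts": joint torques, N m; "eef_pos": TCP position; "eef_rot": TCP orientation; "wrist_force": force on the tool from outside, world axes, zero at the start; "torque": the same for the moment, N m; "opening": opening from 0.0 (shut) to 1.0 (fully open).
Only numpy, scipy, OpenCV 4.12 (cv2) and the standard library are available. Lean on these libraries where they do the work, as an engineer would, in place of code of your own. Each camera call takes 0.05 s, during which the arm holds its last target. There are 200 camera calls.

TASK

Clear the plywood board: using the fingertips like a small broom, sweep all three loose concrete chips across the board and over its edge into the empty steel waste tray, and leave them lying there. Only push the chips, never pick them up, and let none go into the blue tray of wall plugs. Leave the jar, the wooden line block and the trowel on the board where they stand.

Things in the scene. Friction and masses are not known exactly. Their poses are not given: they have to be found in the camera images.
- board: plywood board on two battens, fixed; its flat top is 370 (x) x 280 (y) mm and lies 56 mm above the table. Origin: under the centre of the top, at table height; x points away from the robot, y to the left end (turned by up to 0.2 rad), z up. The trays stand along its two y ends. The chips lie on the part nearer the robot (x between -150 and +30 mm in this frame), the other things beyond x = +60 mm. The edges have no rim
- waste_tray: empty open tray of bare steel, 280 (x) x 150 (y) x 34 mm high, walls and floor 4 mm, fixed in place. Origin: centre of its underside, on the table; axes parallel to the board's. It stands at one end of the board (+y or -y; the two trays may be swapped), with its near long rim tucked 12 mm under the board's overhanging edge, so what is pushed over that edge drops about 50 mm into it
- blue_tray: blue plastic open tray with red and yellow wall plugs lying in it, 280 (x) x 150 (y) x 34 mm high, walls and floor 4 mm, fixed in place. Origin: centre of its underside, on the table; axes parallel to the board's. It stands at one end of the board (+y or -y; the two trays may be swapped), with its near long rim tucked 12 mm under the board's overhanging edge, so what is pushed over that edge drops about 50 mm into it; no chip may go there
- chip1: broken-off chip of grey concrete, loose, about 40 g, an irregular flat slab roughly 42 x 34 mm and 14 mm thick; it lies flat on the board with free space round it and slides when pushed. Origin: centre of its underside; x is along its longer side, z up
- chip2: broken-off chip of grey concrete, loose, about 40 g, an irregular flat slab roughly 40 x 34 mm and 16 mm thick; it lies flat on the board with free space round it and slides when pushed. Origin: centre of its underside; x is along its longer side, z up
- chip3: broken-off chip of grey concrete, loose, about 40 g, an irregular flat slab roughly 43 x 34 mm and 18 mm thick; it lies flat on the board with free space round it and slides when pushed. Origin: centre of its underside; x is along its longer side, z up
- jar: small white plastic jar with a red lid, 48 mm across and 48 mm tall, loose, standing on the board behind the chips; leave it. Origin: centre of its underside
- line_block: dark wooden line block with a yellow band, 60 (x) x 34 (y) x 30 mm high, loose, on the board behind the chips; leave it. Origin: centre of its underside
- trowel: small pointing trowel lying along the board's far edge, about 195 mm long, steel blade 40 mm wide towards its -x, wooden handle of 22 mm diameter towards its +x; loose; leave it. Origin: where blade and handle meet, on the underside

How it is judged:
By the outcome, as a careful person would: the job done as asked, in the order asked, and still so for the second after the job is handed in, with the robot touching nothing.
It also fails if it takes over 64 s, if anything falls off the work surface, if the arm or the gripper's body presses on something with over 40 N, if the wrist force passes 120 N, or if a joint passes its speed limit or range.

## Working session

There is one attempt and no reset: what is moved stays moved. The work goes in short steps, Python scripts to look and compute and a shell command to move; the robot and the scene stay as the last step left them, time stands still between calls to the robot, and variables do not carry over. Pictures are saved under pics/ and viewed, about 8 in all and at most 12, crops included, and the job is handed in when it is done.

```bash
mkdir -p pics
cat > h.py <<'E'
from bench import monitor, imaging, order, spotter, ctrl
import numpy as np, cv2
from scipy.spatial.transform import Rotation as R
def rot(q): return R.from_quat([q[1],q[2],q[3],q[0]]).as_matrix()
def snap(n,f=None):
    c=imaging.camera(n)
    if f: cv2.imwrite('pics/'+f,c['img'][:,:,::-1])
    return c
def w(c,p): return rot(c['orientation'])@np.array(p)+np.array(c['origin'])
def pix(c,u,v,z):
    f=240/np.tan(np.radians(c['vfov'])/2)
    d=rot(c['orientation'])@np.array([(u-c['cx'])/f,(v-c['cy'])/f,1]); o=np.array(c['origin'])
    return o+d*(z-o[2])/d[2]
def px(c,p):
    f=240/np.tan(np.radians(c['vfov'])/2)
    k=rot(c['orientation']).T@(np.array(p)-np.array(c['origin'])); return k[:2]/k[2]*f+[c['cx'],c['cy']]
E
python3 - <<'E'
from h import *
np.set_printoptions(precision=4,suppress=True)
o=monitor.get_obs();print(o['time_s'],o['eef_pos'],o['eef_rot'])
for n in ['top','scene']:
    c=snap(n,n+'0.png');print(n,c['vfov'],c['origin'],c['orientation'])
    for t in ['board','waste_tray','blue_tray','chip1','chip2','chip3','jar','line_block','trowel']:
        print(t,[(w(c,d['at']),round(d['confidence'],2)) for d in spotter.tip_of(n,t)][:4])
E
```

```text
0.0 [ 0.161  -0.5514  0.2304] [-0.0009  0.9899  0.1414  0.0001]
top 50.858474599982955 [ 0.4773 -0.0093  0.9336] [-0.0763  0.7042 -0.7036  0.0571]
board [(array([ 0.5837,  0.0313, -0.004 ]), 0.68)]
waste_tray [(array([ 0.5582, -0.1744, -0.0018]), 0.61)]
blue_tray [(array([ 0.4906,  0.2259, -0.0038]), 0.98)]
chip1 [(array([0.4423, 0.0653, 0.056 ]), 0.88), (array([ 0.5989, -0.0335,  0.0539]), 0.75), (array([0.5216, 0.0449, 0.0571]), 0.65)]
chip2 [(array([0.4423, 0.0653, 0.056 ]), 0.88), (array([ 0.5989, -0.0335,  0.0539]), 0.75), (array([0.5216, 0.0449, 0.0571]), 0.65)]
chip3 [(array([0.4423, 0.0653, 0.056 ]), 0.88), (array([ 0.5989, -0.0335,  0.0539]), 0.75), (array([0.5216, 0.0449, 0.0571]), 0.65)]
jar [(array([0.6611, 0.1242, 0.0572]), 0.91)]
line_block [(array([ 0.6867, -0.0201,  0.0555]), 0.67)]
trowel [(array([0.7394, 0.0517, 0.057 ]), 0.68), (array([ 0.5988, -0.0351,  0.0592]), 0.56)]
scene 53.68871436634794 [1.2011 0.2676 0.5987] [-0.2385  0.491   0.7599 -0.3531]
board [(array([0.5834, 0.0344, 0.0001]), 0.61)]
waste_tray [(array([ 0.5586, -0.1775, -0.    ]), 0.92), (array([0.6651, 0.1234, 0.0541]), 0.26)]
blue_tray [(array([0.497 , 0.2235, 0.0005]), 0.82)]
chip1 [(array([ 0.6062, -0.0366,  0.0509]), 0.69), (array([0.5243, 0.0427, 0.0551]), 0.57), (array([0.4426, 0.0645, 0.0562]), 0.5)]
chip2 [(array([ 0.6062, -0.0366,  0.0509]), 0.69), (array([0.5243, 0.0427, 0.0551]), 0.57), (array([0.4426, 0.0645, 0.0562]), 0.5)]
chip3 [(array([ 0.6062, -0.0366,  0.0509]), 0.69), (array([0.5243, 0.0427, 0.0551]), 0.57), (array([0.4426, 0.0645, 0.0562]), 0.5)]
jar [(array([0.6667, 0.1242, 0.0574]), 0.76)]
line_block [(array([ 0.6884, -0.02  ,  0.0574]), 0.86), (array([0.7375, 0.0554, 0.0524]), 0.26)]
trowel [(array([0.7389, 0.0539, 0.057 ]), 0.6), (array([0.496 , 0.2214, 0.0016]), 0.36)]
```

View pics/top0.png

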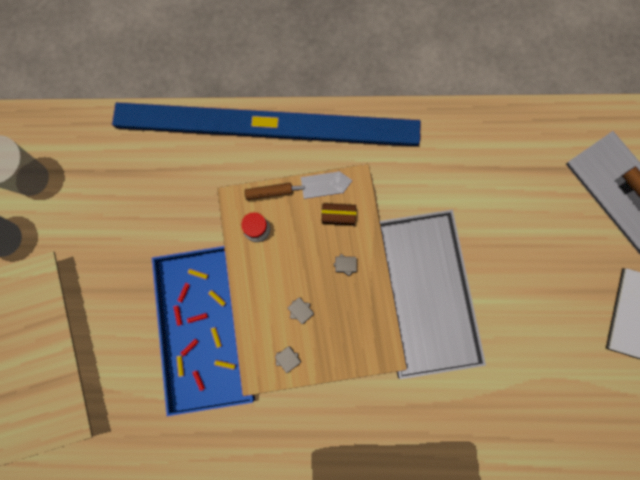

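View pics/scene0.png

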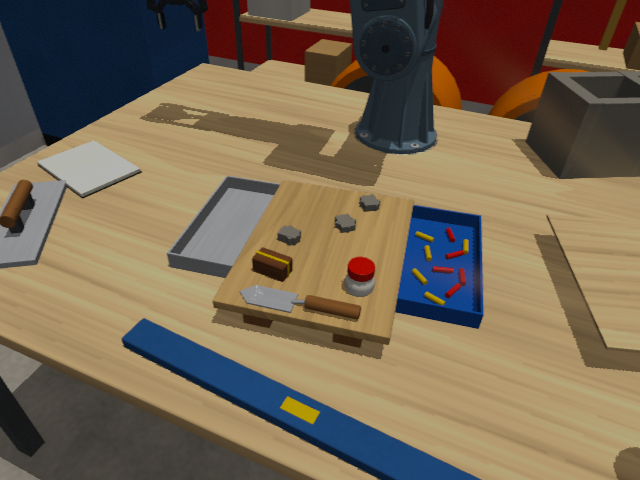

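The top picture shows the waste tray on the right (−y), with chips at about px (345,264), (301,311) and (288,359). The jar (255,227), line block (339,214) and trowel (300,188) are all on the far side. The scene view agrees. Next I'll compute the board frame and waypoints.

Run:
```python
from h import *
np.set_printoptions(precision=4,suppress=True)
c=snap('top')
P=np.array([pix(c,u,v,.056) for u,v in [(219,187),(369,165),(405,370),(244,394)]])
print(P, 'sides',[np.linalg.norm(P[i]-P[(i+1)%4]) for i in range(4)])
e=[P[0]-P[1],P[3]-P[2],]
ya=[np.arctan2(-a[0],a[1]) for a in e]; xa=[np.arctan2(a[1],a[0]) for a in (P[0]-P[3],P[1]-P[2])]
print('yaw',ya,xa)
t=np.array([.494,.2247])-np.array([.5584,-.176]); y0=np.arctan2(-t[0],t[1]); print('tray yaw',y0)
y=np.mean(ya+xa+[y0]); x=np.array([np.cos(y),np.sin(y)]);yy=np.array([-x[1],x[0]]); C=P.mean(0)[:2];print('yaw',y,'C',C,x,yy)
ch={}
for n in ['top']:
  for d in spotter.recognise(n,'chip1')[:3]: print('rec',w(c,d['at']))
g=cv2.cvtColor(c['img'],cv2.COLOR_RGB2HSV)
for n,(u,v) in {'C':(345,264),'B':(301,311),'A':(288,359)}.items():
  s=g[v-22:v+22,u-22:u+22,1]; m=(s<70).astype(np.uint8)
  k,l,st,ce=cv2.connectedComponentsWithStats(m); i=1+np.argmax(st[1:,4]); q=ce[i]+[u-22,v-22]
  p=pix(c,q[0],q[1],.068)[:2]; r=p-C; b=np.array([r@x,r@yy])
  print(n,st[i],q,p,'board',b,'start',C+x*b[0]+yy*(b[1]+.05),'end',C+x*b[0]+yy*-.14)
for n,p in {'block':[.6875,-.02],'jar':[.664,.124],'waste':[.5584,-.176]}.items():
  r=np.array(p)-C; print(n,r@x,r@yy)
```

```text
[[ 0.7431  0.1949  0.056 ]
 [ 0.7833 -0.0776  0.056 ]
 [ 0.4221 -0.1323  0.056 ]
 [ 0.3816  0.1381  0.056 ]] sides [np.float64(0.27547908358120776), np.float64(0.36529314825587356), np.float64(0.2734115524153047), np.float64(0.36587453790387225)]
yaw [np.float64(0.14654570445049653), np.float64(0.14862274548146864)] [np.float64(0.15590301483717547), np.float64(0.1502562417036195)]
tray yaw 0.15935598517903113
yaw 0.15213673833035826 C [0.5825 0.0308] [0.9884 0.1516] [-0.1516  0.9884]
rec [0.4403 0.0642 0.0748]
rec [0.5205 0.0505 0.0721]
rec [ 0.5971 -0.0328  0.074 ]
C [ 12  13  21  20 317] [345.3249 264.3502] [ 0.5995 -0.0331] board [ 0.0071 -0.0657] start [0.5919 0.0164] end [ 0.6108 -0.1065]
B [ 10   9  24  25 365] [300.1479 310.3863] [0.5205 0.0443] board [-0.0593  0.0228] start [0.5129 0.0937] end [ 0.5451 -0.1166]
A [ 10  10  24  25 371] [287.2183 359.0108] [0.4397 0.0652] board [-0.1359  0.0557] start [0.4321 0.1146] end [ 0.4694 -0.1282]
block 0.09607560906323699 -0.06609185712942453
jar 0.0946703225687161 0.07980630999363536
waste -0.05517510620815237 -0.20072480677360746
```

```bash
python3 -m pendant '[[[22,55,0,7,18],[22,55,0,7,18],[22,55,0,7,18],[22,55,0,7,18],[22,55,0,7,18],[22,55,0,7,18],[22,55,0,7,18],[22,55,0,7,18]]]'
```

```text
time_s: 2.1
eef_pos: [0.3375, -0.1104, 0.2318]
eef_rot: [0.001, 0.807, 0.591, 0.0]
wrist_force: [0.5, -0.3, 0.7]
opening: 0.212
```

```bash
python3 -m pendant '[[[24,56,0,7,18],[24,56,0,7,18],[24,57,0,7,18],[22,56,0,5,18],[0,0,-50,0,18],[0,0,-45,0,18],[0,0,-40,0,18],[0,0,0,0,18]]]'
```

```text
time_s: 3.1
eef_pos: [0.4282, 0.1131, 0.0938]
eef_rot: [-0.003, 0.654, 0.756, -0.002]
wrist_force: [-0.6, 0.0, 0.8]
opening: 0.208
```

```bash
python3 -m pendant '[[[4,1,-20,0.4,18],[0,0,-12,0,18],[0,0,0,0,18]]]'
python3 - <<'E'
from h import *
c=snap('scene');cv2.imwrite('pics/s1.png',cv2.resize(c['img'][130:330,200:500,::-1],(800,533)))
E
```

```text
time_s: 3.48
eef_pos: [0.435, 0.1139, 0.0646]
eef_rot: [-0.0, 0.652, 0.758, -0.0]
wrist_force: [-0.6, 0.1, -0.8]
opening: 0.21
```

View pics/s1.png

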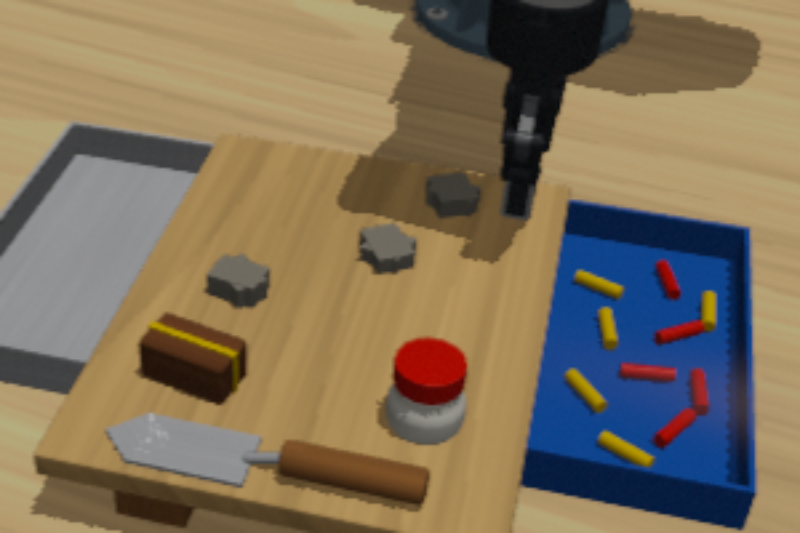

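```bash
python3 -m pendant '[[[-1,-10,-3,0,18],[2,-14,0,0,18],[2,-15,0,0,18],[2.3,-15,0,0,18],[2.3,-15,0,0,18],[2.3,-15,0,0,18],[2.3,-15,0,0,18],[2.3,-15,0,0,18]]]'
python3 - <<'E'
from h import *
c=snap('scene');cv2.imwrite('pics/s2.png',cv2.resize(c['img'][130:330,200:500,::-1],(600,400)))
E
```

```text
time_s: 4.53
eef_pos: [0.4497, -0.001, 0.0613]
eef_rot: [-0.0, 0.652, 0.758, 0.0]
wrist_force: [0.6, 1.1, 1.3]
opening: 0.214
```

View pics/s2.png

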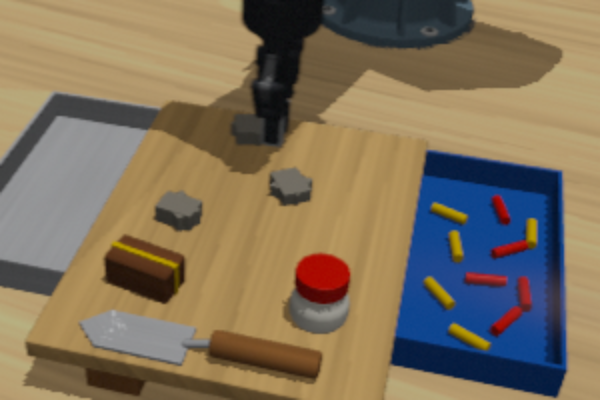

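The chip (px ~250,128) is riding squarely ahead of the fingers, so I'll continue over the edge.

```bash
python3 -m pendant '[[[2,-13,0,0,18],[2,-13,0,0,18],[2,-13,0,0,18],[2,-13,0,0,18],[2,-13,0,0,18],[2,-13,0,0,18],[2,-12,0,0,18],[2,-10,0,0,18]]]';python3 -m pendant '[[[1,-8,0,0,18],[1,-8,0,0,18],[1,-8,0,0,18],[1,-6,0,0,18],[0,0,0,0,18],[0,0,0,0,18]]]'
python3 - <<'E'
from h import *
c=snap('scene');cv2.imwrite('pics/s3.png',cv2.resize(c['img'][130:330,150:450,::-1],(600,400)))
E
```

```text
time_s: 5.58
eef_pos: [0.4656, -0.1008, 0.0613]
eef_rot: [-0.0, 0.652, 0.758, 0.0]
wrist_force: [0.3, 0.7, 0.2]
opening: 0.21
time_s: 6.32
eef_pos: [0.4693, -0.1298, 0.0612]
eef_rot: [-0.0, 0.652, 0.758, -0.0]
wrist_force: [-0.4, 0.6, 1.3]
opening: 0.209
```

View pics/s3.png

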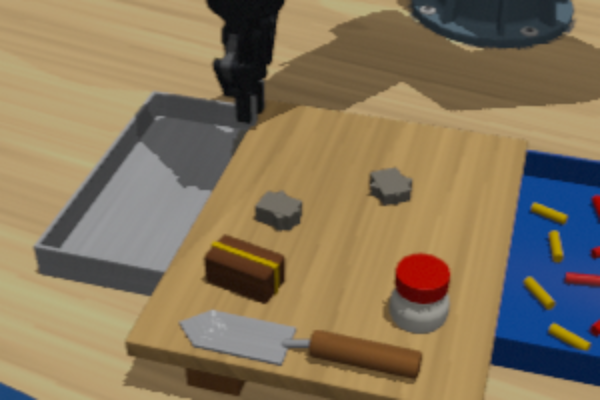

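```bash
python3 -m pendant '[[[0,0,55,0,18],[11,56,0,0,18],[11,56,0,0,18],[11,56,0,0,18],[11,56,0,0,18],[0,0,0,0,18]]]'
python3 - <<'E'
from h import *
c=snap('top');cv2.imwrite('pics/t4.png',cv2.resize(c['img'][150:420,150:510,::-1],(720,540)))
for d in spotter.recognise('top','chip1'): print(w(c,d['at']),d['confidence'])
E
```

```text
time_s: 7.12
eef_pos: [0.5134, 0.0979, 0.1163]
eef_rot: [-0.0, 0.649, 0.76, 0.0]
wrist_force: [-0.1, 0.2, -0.1]
opening: 0.212
[0.52059025 0.04692069 0.07123454] 0.92
[ 0.59759366 -0.0333819   0.07243018] 0.79
[ 0.4785839  -0.13574342  0.04000542] 0.74
```

View pics/t4.png

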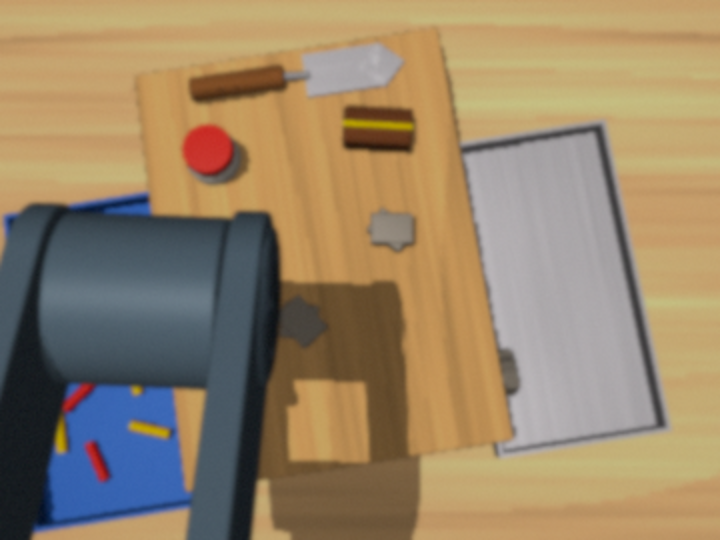

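Chip A went into the waste tray but may be leaning under the overhang, so I'll check that later. I'll push B faster at the edge so it clears.

```bash
python3 -m pendant '[[[-1,0,-30,0,18],[0,0,-25,0,18],[0,0,0,0,18]]]'; python3 -m pendant '[[[1.5,-10,0,0,18],[2,-14,0,0,18],[2.6,-17,0,0,18],[3,-20,0,0,18],[3.5,-23,0,0,18],[4,-26,0,0,18],[4,-26,0,0,18],[4,-26,0,0,18]]]';python3 -m pendant '[[[4,-28,0,0,18],[4.5,-28,0,0,18],[2,-12,0,0,18],[0,0,0,0,18],[0,0,0,0,18]]]';python3 -m pendant '[[[0,0,55,0,18],[8,40,0,0,18],[8,50,0,0,18],[-20,50,0,0,18],[-20,50,0,0,18],[0,0,0,0,18]]]'
python3 - <<'E'
from h import *
c=snap('top');cv2.imwrite('pics/t5.png',cv2.resize(c['img'][150:420,150:510,::-1],(720,540)))
for d in spotter.recognise('top','chip1'): print(w(c,d['at']),d['confidence'])
E
```

```text
time_s: 7.6
eef_pos: [0.5105, 0.0927, 0.0595]
eef_rot: [-0.002, 0.652, 0.758, -0.002]
wrist_force: [-0.2, -0.5, -0.2]
opening: 0.211
time_s: 8.6
eef_pos: [0.5374, -0.0701, 0.0618]
eef_rot: [0.0, 0.652, 0.758, 0.0]
wrist_force: [0.1, -0.6, -0.2]
opening: 0.209
time_s: 9.22
eef_pos: [0.5473, -0.1353, 0.0612]
eef_rot: [-0.0, 0.652, 0.759, 0.0]
wrist_force: [0.2, 0.8, -0.7]
opening: 0.208
time_s: 9.98
eef_pos: [0.5212, 0.0582, 0.1158]
eef_rot: [-0.001, 0.649, 0.76, -0.0]
wrist_force: [-0.4, 0.1, 0.9]
opening: 0.213
[ 0.59792496 -0.03106334  0.0755115 ] 0.84
[ 0.47938126 -0.13565665  0.03690112] 0.72
```

View pics/t5.png

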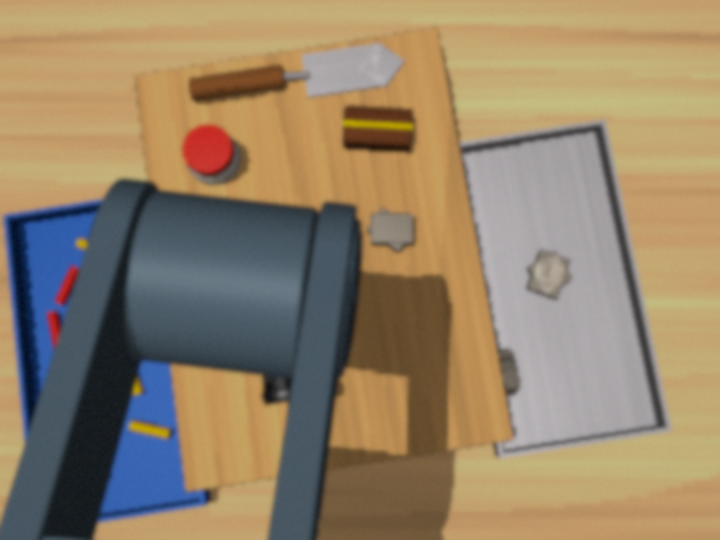

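```bash
python3 -m pendant '[[[35,-15,0,0,18],[34,-15,0,0,18],[0,0,-30,0,18],[0,0,-25,0,18],[0,0,0,0,18]]]'; python3 -m pendant '[[[1.5,-10,0,0,18],[2,-13,0,0,18],[2,-15,0,0,18],[3,-18,0,0,18],[3.5,-23,0,0,18],[4,-26,0,0,18],[4,-26,0,0,18],[1.5,-10,0,0,18]]]';python3 -m pendant '[[[0,0,0,0,18],[0,0,0,0,18],[0,0,55,0,18],[-40,30,30,0,18],[-50,40,20,0,18],[-50,40,0,0,18],[-20,40,0,0,18],[0,0,0,0,18]]]'
python3 - <<'E'
from h import *
c=snap('top');cv2.imwrite('pics/t6.png',cv2.resize(c['img'][150:420,210:570,::-1],(720,540)))
for d in spotter.recognise('top','chip1'): print(w(c,d['at']),d['confidence'])
c=snap('scene')
for d in spotter.recognise('scene','chip1'): print(w(c,d['at']),d['confidence'])
E
```

```text
time_s: 10.7
eef_pos: [0.5911, 0.023, 0.059]
eef_rot: [-0.002, 0.652, 0.758, -0.001]
wrist_force: [-0.2, 0.4, 1.2]
opening: 0.214
time_s: 11.7
eef_pos: [0.6143, -0.1196, 0.0613]
eef_rot: [0.0, 0.653, 0.758, -0.0]
wrist_force: [0.5, 0.7, -0.1]
opening: 0.21
time_s: 12.7
eef_pos: [0.4568, 0.0323, 0.1649]
eef_rot: [-0.0, 0.65, 0.76, 0.0]
wrist_force: [0.2, 0.2, 0.7]
opening: 0.216
[ 0.61822835 -0.1645348   0.02344422] 0.8
[ 0.56636452 -0.17427256  0.01824521] 0.72
[0.73885629 0.02726992 0.05570517] 0.7
[ 0.48213697 -0.13956218  0.04108835] 0.68
[ 0.574874   -0.17161398  0.01627943] 0.82
[ 0.63008181 -0.1672331   0.0166329 ] 0.63
[ 0.49042041 -0.13943468  0.03787792] 0.56
```

View pics/t6.png

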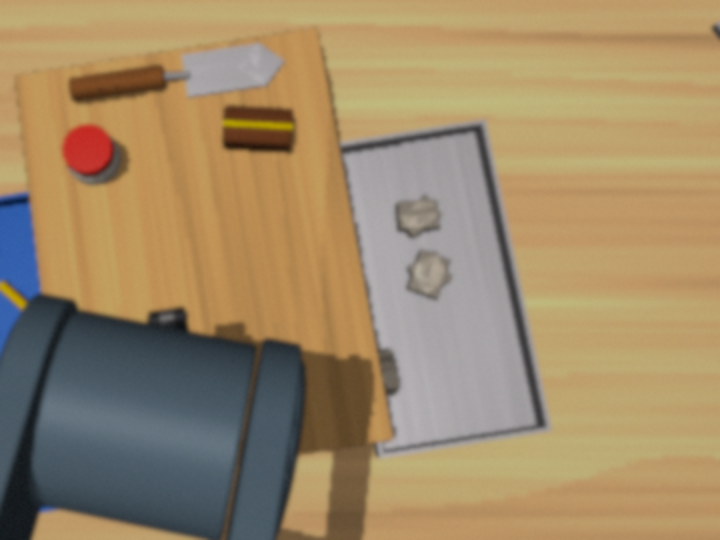

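```bash
python3 -m pendant '[[[6,-56,15,0,18],[6,-56,15,0,18],[6,-56,15,0,18],[0,-56,0,0,18],[0,-30,0,0,18],[0,0,0,0,18]]]'
python3 - <<'E'
from h import *
c=snap('wrist'); q=px(c,[.485,-.138,.03]); print(q,c['origin'])
cv2.imwrite('pics/w7.png',c['img'][:,:,::-1])
c=snap('scene'); q=px(c,[.485,-.138,.03]).astype(int); print(q)
cv2.imwrite('pics/s7.png',cv2.resize(c['img'][q[1]-50:q[1]+50,q[0]-70:q[0]+70,::-1],(700,500),interpolation=cv2.INTER_CUBIC))
E
```

```text
time_s: 13.65
eef_pos: [0.4765, -0.228, 0.2095]
eef_rot: [-0.0, 0.653, 0.757, -0.0]
wrist_force: [-1.5, 0.5, 0.3]
opening: 0.21
[341.13316987  97.21675117] [ 0.4653201  -0.14703405  0.35187258]
[268 203]
```

View pics/w7.png

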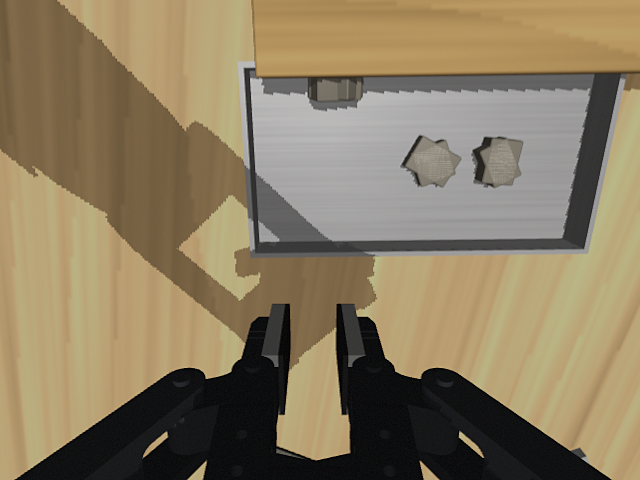

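View pics/s7.png

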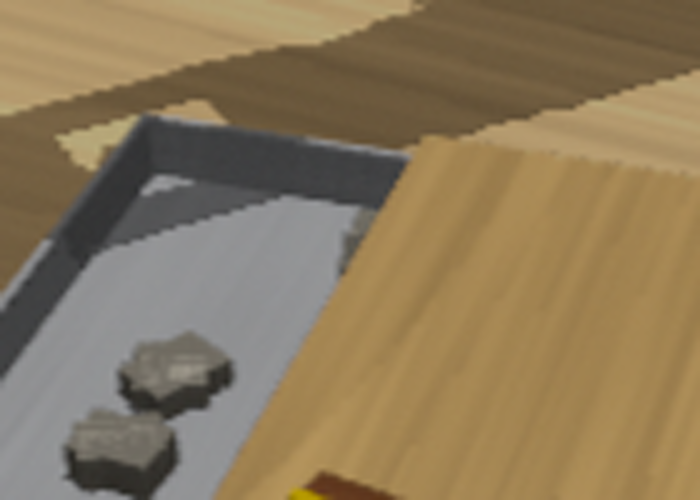

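Chip A is standing on its edge, leaning on the near wall under the overhang. B and C lie flat. I'll locate A precisely and nudge it until it lies down.

Run:
```python
from h import *
np.set_printoptions(precision=4,suppress=True)
c=snap('wrist'); C=np.array([.5825,.0308]);a=.1521;x=np.array([np.cos(a),np.sin(a)]);y=np.array([-x[1],x[0]])
for n,u,v,z in [('chip left top',308,90,.035),('chip right top',362,90,.035),('front low',335,108,.006),('front low if z.03',335,108,.03),('front top',335,99,.038),('wall in top',257,150,.034),('wall in bot',262,150,.004),('far wall',420,248,.034),('board edge',335,77,.056),('flatB right',402,165,.006)]:
  p=pix(c,u,v,z)[:2]; r=p-C; print(n,p,'board',r@x,r@y)
for X,Y in [(-.187,-.168),(-.158,-.16)]: print(C+x*X+y*Y)
g=cv2.resize(c['img'][60:130,280:390,::-1],(770,490),interpolation=cv2.INTER_CUBIC); cv2.imwrite('pics/w8.png',g)
```

```text
chip left top [ 0.4597 -0.1338] board -0.14631656552399874 -0.14410975411003968
chip right top [ 0.4985 -0.128 ] board -0.10705832699154043 -0.1442304518161215
front low [ 0.4826 -0.143 ] board -0.12504244744052262 -0.1567119354814741
front low if z.03 [ 0.4814 -0.1431] board -0.12625727797589584 -0.15662138621172936
front top [ 0.48   -0.1371] board -0.12674986814257821 -0.15039342550468648
wall in top [ 0.4274 -0.182 ] board -0.18551266711244718 -0.18685539013949864
wall in bot [ 0.428  -0.1849] board -0.1853944741926444 -0.1898360539568805
far wall [ 0.5686 -0.2408] board -0.05491915516726093 -0.2663408604966566
board edge [ 0.4768 -0.1237] board -0.12785342737430475 -0.13671772006049418
flatB right [ 0.5458 -0.1795] board -0.06818524250874229 -0.20231803691499745
[ 0.4231 -0.1636]
[ 0.4506 -0.1513]
```

View pics/w8.png

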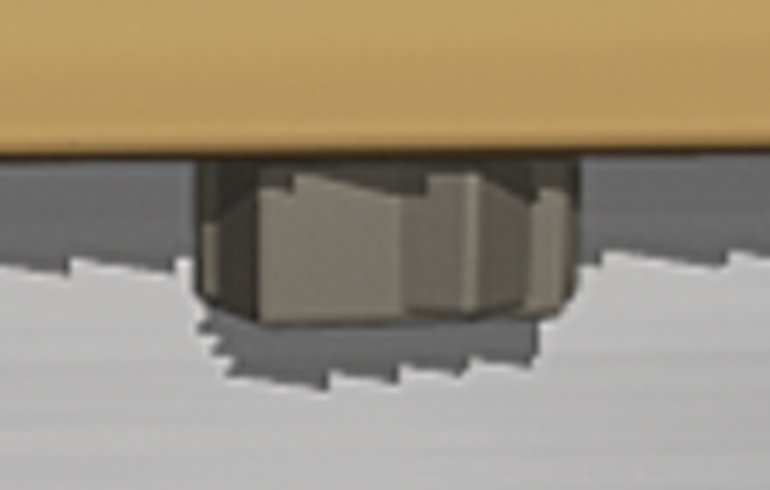

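The chip stands nearly upright with its top edge (about 17 mm deep) just outside the board edge. A light downward touch with the shut fingertips near its front, dragged away from the board, should topple it flat.

```bash
python3 -m pendant '[[[2,42,0,0,0],[2,42,-40,0,0],[0,0,-50,0,0],[0,0,-50,0,0],[0,0,-15,0,0],[0,0,0,0,0],[0,0,0,0,0]]]'
```

```text
time_s: 14.68
eef_pos: [0.4823, -0.1414, 0.0569]
eef_rot: [0.002, 0.652, 0.759, 0.0]
wrist_force: [-0.8, -0.3, -0.1]
opening: 0.001
```

```bash
python3 -m pendant '[[[0,0,-6,0,0],[0,0,-4,0,0],[0,0,-2,0,0],[0,0,0,0,0]]]';  python3 -m pendant '[[[0,0,-2,0,0],[0,0,0,0,0]]]'; python3 -m pendant '[[[0,0,-1.5,0,0],[0,0,0,0,0]]]'; python3 -m pendant '[[[0,0,-1.5,0,0],[0,0,0,0,0]]]'
```

```text
time_s: 15.18
eef_pos: [0.4806, -0.1407, 0.0428]
eef_rot: [-0.0, 0.652, 0.758, -0.0]
wrist_force: [-0.1, 0.5, -0.3]
opening: 0.001
time_s: 15.42
eef_pos: [0.4814, -0.1411, 0.0415]
eef_rot: [0.001, 0.652, 0.758, 0.0]
wrist_force: [0.1, 0.3, 3.8]
opening: -0.004
time_s: 15.68
eef_pos: [0.4823, -0.1416, 0.041]
eef_rot: [0.002, 0.652, 0.758, 0.0]
wrist_force: [-0.4, -0.7, 10.0]
opening: -0.002
time_s: 15.92
eef_pos: [0.4835, -0.1423, 0.0406]
eef_rot: [0.003, 0.652, 0.758, 0.001]
wrist_force: [-1.8, -0.9, 17.0]
opening: 0.002
```

Contact at z≈41.5 mm with 17 N, as expected for the top of an upright chip. Now I'll drag it away from the board.

```bash
python3 -m pendant '[[[0.5,-4,0,0,0],[0.6,-5,0,0,0],[1,-8,0,0,0],[1,-10,0,0,0],[2,-12,0,0,0],[0,0,0,0,0]]]'; python3 -m pendant '[[[0,-15,55,0,18],[0,-35,55,0,18],[0,-20,50,0,18],[0,0,0,0,18],[0,0,0,0,18]]]'
python3 - <<'E'
from h import *
c=snap('wrist'); cv2.imwrite('pics/w9.png',c['img'][:330,180:640,::-1])
for d in spotter.recognise('wrist','chip1'): print(w(c,d['at']),d['confidence'])
E
```

```text
time_s: 16.68
eef_pos: [0.4859, -0.1806, 0.0377]
eef_rot: [-0.0, 0.652, 0.758, -0.0]
wrist_force: [0.0, -0.7, -0.2]
opening: 0.0
time_s: 17.3
eef_pos: [0.4853, -0.2476, 0.1948]
eef_rot: [-0.001, 0.652, 0.758, 0.0]
wrist_force: [-1.2, 0.6, -1.1]
opening: 0.21
[ 0.56738952 -0.17522474  0.02257106] 0.91
[ 0.48233261 -0.16062244  0.01952088] 0.87
[ 0.61882118 -0.16889191  0.02225495] 0.64
```

View pics/w9.png

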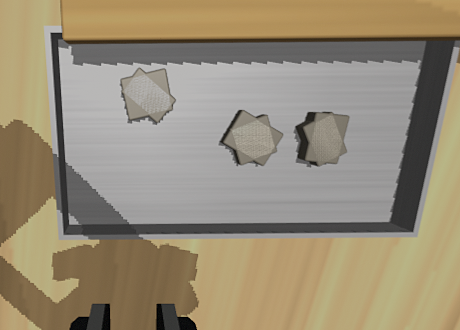

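All three chips (px 147,96; 250,138; 323,138) now lie flat in the waste tray. I'll check the other things once more, then hand in.

Run:
```python
from h import *
np.set_printoptions(precision=4,suppress=True)
for n in ['top','scene']:
  c=snap(n)
  for t in ['jar','line_block','trowel','chip1']: print(n,t,[(w(c,d['at']),round(d['confidence'],2)) for d in spotter.tip_of(n,t)[:3]])
print(monitor.get_obs()['wrist_force']); order.hand_in()
```

```text
top jar [(array([0.6632, 0.1276, 0.0575]), 0.77)]
top line_block [(array([ 0.6855, -0.0212,  0.0565]), 0.92), (array([ 0.5796,  0.0323, -0.0038]), 0.31)]
top trowel [(array([0.7414, 0.0516, 0.0554]), 0.64)]
top chip1 [(array([ 0.4804, -0.1594,  0.0208]), 0.73), (array([ 0.6183, -0.17  ,  0.0198]), 0.71), (array([ 0.5668, -0.1725,  0.0216]), 0.62)]
scene jar [(array([0.6631, 0.1204, 0.0561]), 0.85)]
scene line_block [(array([ 0.69  , -0.0227,  0.0571]), 0.91)]
scene trowel [(array([0.7399, 0.0543, 0.0531]), 0.71)]
scene chip1 [(array([ 0.5691, -0.1751,  0.0158]), 0.8), (array([ 0.4855, -0.1577,  0.0222]), 0.72), (array([ 0.6252, -0.1729,  0.0176]), 0.56)]
[-0.2695  0.2749 -1.2527]
the job is handed in; nothing more can be done
```

All three chips were swept over the board's −y edge into the steel waste tray. The job was handed in at about 17.5 s, with the gripper about 0.19 m up and touching nothing.

- **Tipped chip:** The first chip came to rest on its edge against the tray's near wall. I tipped it over with a light touch of the shut fingertips (17 N), dragging away from the board.
- **Last checks on the chips:** The last wrist picture shows all three lying flat in the tray. The detector put them at heights of 16–22 mm. That fits a chip's top face, but I had asked for the underside point, which should be about 4 mm. I went by the picture.
- **Other things:** The jar, line block and trowel were found where they started, to within about 4 mm, which is the detector's own error. No chip went into the blue tray.

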